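# Hold the stop collar on the focus spindle's flat

## Task

On the focus drive, pinch the upright spindle with the fingers and turn it until the set-screw flat on its upper end faces the screwdriver guide. Then pick up the stop collar (the ring with a set screw sticking out of its side), lower it over the spindle with its screw towards the guide, so that the screw sits over the flat, and stop with the screw level with the guide's bore. Finish while still holding the collar there in the fingers, so that a colleague can tighten the screw, and leave everything else on the bench where it is.

Things in the scene. Friction and masses are not known exactly. Their poses are not given: they have to be found in the camera images.
- spindle (a joint): angle (rad) of the upright steel spindle about its vertical axis, counter-clockwise from above positive; 0 when its set-screw flat faces the screwdriver guide. Range -2.6 to 2.6; it only turns, against a light friction of about 0.05 N m, and stays where it is left. 20 mm in diameter.
- spindle_axis (a point): point on the spindle's axis at the height of the guide's bore, fixed to the drive (does not turn with the spindle): 24 mm below the spindle's top end, 24 mm above the lower end of its flat, 44 mm above the bearing. z up; x points level at the guide.
- spindle_top (a point): centre of the spindle's top end; turns with the spindle, its x pointing out of the flat. The flat is 5 mm from the axis (15 mm to the opposite round side), 17 mm wide, and runs 48 mm down from the top; the 20 mm below it are fully round. The top 4 mm taper by 3 mm in radius.
- drive: focus drive: cream block 90 x 90 x 34 mm fixed to the bench; origin at the underside on the spindle's axis, x towards the guide. A bearing 38 mm across rises to 40 mm, the spindle to 108 mm. The guide stands on a foot at +x.
- guide (a point): screwdriver guide: centre of the near mouth of a level steel tube (22 mm outside, 10 mm bore, 32 mm long) on a small post, 83 mm from the spindle's axis, its bore pointing straight at the axis, 84 mm above the drive's underside; axes as spindle_axis.
- collar_center (a point): centre (half-way up) of the loose aluminium stop collar: 26 mm high, 42 mm across, two parallel side flats 32 mm apart at its +y and -y to grip, standing on the bench mat with its 23 mm through bore upright (z up), mouths chamfered by 2 mm. About 70 g.
- screw_head (a point): outer end of the collar's dark 6 mm set screw, which sticks out along the collar's +x at half height, to 26 mm from the centre. Its inner tip stands into the bore to 6.5 mm from the bore's axis, so it passes the spindle only on the flat.
- spacer: plain round steel spacer ring, 40 mm across, 12 mm high, no screw and no side flats, a bystander; origin at the centre of its underside
- objective: dark lens barrel standing upright, 33 mm across, 44 mm tall, a bystander; origin at the centre of its underside
- grease_jar: small white jar with a black cap, 42 mm across, 40 mm tall, a bystander; origin at the centre of its underside
- pry_blade: flat blue plastic pry blade, about 90 mm long, 4 mm thick, a bystander; origin at the centre of its underside
- focus_knob: black round knob standing on its disc foot, 48 mm across, 34 mm tall, a bystander; origin at the centre of its underside
- screwdriver: small black-handled screwdriver lying down, 170 mm long along its x axis, a bystander
There are look-alikes about, which are no part of the job. What is shaped like the part that bears collar_center but orange or pink is not meant.

How it is judged:
By the outcome, as a careful person would: the job done as asked, in the order asked, and still so for the second after the job is handed in, while the arm keeps its last pose, push and grip.
It also fails if it takes over 48 s, if anything falls off the work surface, if the arm or the gripper's body presses on something with over 40 N, if the wrist force passes 120 N, or if a joint passes its speed limit or range.

## Robot

A 6-joint arm with a two-finger parallel gripper is mounted at the origin on the work surface. World frame = base frame: x ahead of the robot, y to its left, z up, the work surface at z = 0. Lengths are in m, angles in rad, forces in N, time in s.
With the tool pointing down it reaches from about 0.35 to 0.975 m from the base axis. Payload 17.4 kg.
Tool frame: the origin (TCP) lies midway between the tips of the shut fingers; the grasp point (between the pads) lies 19 mm behind it (pinch_z is the distance from the TCP to the grasp point, in m); z points along the fingers, x is the direction in which the jaws open and shut, and the axes are right-handed (so a half turn about z gives the same grasp; the last joint's range is limited). The gripper opens to 85 mm and grips with 20 to 120 N. Pads are 22 mm wide; open, the fingers measure 114 mm over their backs; the gripper's body (76 mm by 85 mm) begins 54 mm behind the grasp point. The pads swing forward as they close: fully open they stand 13 mm farther back than shut.
Start: joints at [1.297, 0.116, 1.442, -0, 1.584, -0.038], TCP at [0.158, 0.656, 0.231] pointing down, gripper open.
Joint ranges: [-2.83, 2.83], [-0.83, 2.19], [0.07, 2.5], [-1.14, 4.28], [0.01, 3], [-2.97, 2.97]. Speed limits (rad/s): [1.89, 1.89, 2.22, 3.14, 3.14, 3.14].

## Interface

Orientations are given as a unit quaternion [w, x, y, z].
In Python, from station import get_obs, capture, finish_job, pinch_z gives the robot as it stands. The module is installed in compiled form; this text tells all that it offers.
- The arm moves only by the tool step_arm, never from a script. Its argument "series" is a list of rows, each a list of 3 entries, a list of its own where there are three numbers: the closure in counts, from 0 (fully open) to 255 (shut), then the shift along the tool's x, y, z in cm, then the turn about the tool's z in units of 5 degrees (1.0 is 5 degrees). A call has 1 to 8 rows; each row shifts and turns the pose as measured when the row begins, along the tool's axes as they then stand; what a row does not reach is not made up. A row lasts 1/10 s, in which the tool goes at most 50 mm and 8.59 degrees, less where a joint would pass 70% of its speed; a pose out of reach is approached as far as the arm can. A call with a gripper value outside its range is refused whole. The fingers move at their own pace and stop on an object; "squeeze" is the grip in N (left out, the last holds). Time passes only in rows, so rows that do not move let the fingers close. It gives the time, the measured TCP pose, the force and the opening at its end, in the units of the state.
- get_obs(): the state, without advancing time (a new reading comes with each control period).
- capture(name): name is "side" or "top"; returns a dict with "color" (384x512x3 uint8, blue, green, red), "camera_matrix" (3x3 intrinsics, pixels), "cam_to_world" (4x4, takes a point from camera to world coordinates). Camera axes: x right, y up, looking along -z (the intrinsics and any distortion apply to the point x, -y, -z); pixel columns grow to the right and rows downward; lengths in m; the calibration is good to about 2 mm. A picture is of the moment at which its call begins. There is no depth.
- finish_job(): hands the job in, once; it reports no verdict.
The state is a dict: "time_s": time; "q": joint angles; "joint_vel": joint speeds; "tau": joint torques, N m; "position": TCP position; "tool_rot": TCP orientation; "contact_force": force on the tool from outside, world axes, zero at the start; "wrist_torque": the same for the moment, N m; "gripper_width": finger opening in m.
Only numpy, scipy, OpenCV 4.12 (cv2) and the standard library are available. Lean on these libraries where they do the work, as an engineer would, in place of code of your own. Each camera call takes 0.05 s, during which the arm holds its last target.

## Working session

There is one attempt and no reset: what is moved stays moved. The work goes in short steps, Python scripts to look and compute and a tool call to move; the robot and the scene stay as the last step left them, time stands still between calls to the robot, and variables do not carry over. Pictures are saved under pics/ and viewed, and the job is handed in when it is done.

Besides the shell and the picture viewer there is one more tool, called by a JSON object that holds its "fn" and its "kwargs". step_arm: Moves the arm, as the interface text tells. Its arguments: {"type":"object","properties":{"series":{"type":"array","items":{"type":"array"}},"squeeze":{"type":"number"}},"required":["series"]}

```bash
mkdir -p pics
cat > h.py <<'E'
import numpy as np, cv2
from station import get_obs, capture, finish_job, pinch_z
def snap(name,fn):
    c=capture(name); cv2.imwrite('pics/'+fn+'.png',c['color']); np.savez('pics/'+fn+'.npz',K=c['camera_matrix'],T=c['cam_to_world'],img=c['color']); return c
def load(fn):
    d=np.load('pics/'+fn+'.npz'); return dict(color=d['img'],camera_matrix=d['K'],cam_to_world=d['T'])
def ray(c,u,v):
    K=c['camera_matrix'];T=c['cam_to_world']
    x=(u-K[0,2])/K[0,0];y=(v-K[1,2])/K[1,1]
    d=T[:3,:3]@np.array([x,-y,-1.]);return T[:3,3],d
def onz(c,u,v,z):
    o,d=ray(c,u,v);return o+d*(z-o[2])/d[2]
def proj(c,p):
    K=c['camera_matrix'];T=c['cam_to_world']
    q=T[:3,:3].T@(np.asarray(p,float)-T[:3,3]);x=K@np.array([q[0],-q[1],-q[2]]);return x[:2]/x[2]
def crop(c,x0,y0,x1,y1,s,fn):
    cv2.imwrite('pics/'+fn+'.png',cv2.resize(c['color'][y0:y1,x0:x1],None,fx=s,fy=s,interpolation=cv2.INTER_CUBIC))
E
python3 - <<'E'
from h import *
for n in('top','side'):
    c=snap(n,n+'0');print(n,c['camera_matrix'].round(1).tolist(),c['cam_to_world'].round(3).tolist())
o=get_obs();print(pinch_z,o)
E
```

```text
top [[442.4, 0.0, 253.1], [0.0, 442.4, 195.5], [0.0, 0.0, 1.0]] [[0.026, 0.992, -0.126, 0.416], [-1.0, 0.027, 0.008, 0.151], [0.012, 0.125, 0.992, 1.133], [0.0, 0.0, 0.0, 1.0]]
side [[371.9, 0.0, 261.6], [0.0, 371.9, 187.4], [0.0, 0.0, 1.0]] [[0.955, 0.188, -0.229, 0.393], [-0.296, 0.627, -0.721, -0.398], [0.007, 0.756, 0.655, 0.558], [0.0, 0.0, 0.0, 1.0]]
0.0187 {'time_s': 0.1, 'q': array([ 1.29719434e+00,  1.16435654e-01,  1.44220514e+00, -1.38679436e-05,
        1.58398660e+00, -3.77980572e-02]), 'joint_vel': array([-5.60359465e-04, -5.49304279e-04, -2.43576085e-03,  1.44613189e-04,
       -3.34641830e-03,  5.86076251e-05]), 'tau': array([ 1.10735440e-03, -7.33649182e+01, -6.33794618e+01, -1.71261814e-05,
        5.00949376e-03,  1.83694766e-05]), 'position': array([0.15766213, 0.65615436, 0.23063344]), 'tool_rot': array([ 3.10282654e-04,  7.85373984e-01,  6.19021355e-01, -4.14057284e-04]), 'contact_force': array([0.1619251 , 0.15723677, 1.11230235]), 'wrist_torque': array([ 0.06800182,  0.02544901, -0.00429242]), 'gripper_width': 0.08536777699671656}
```

View pics/top0.png

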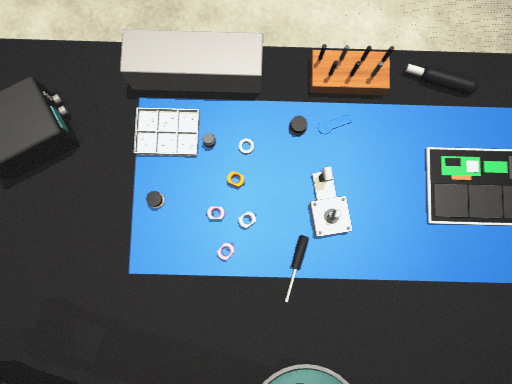

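View pics/side0.png

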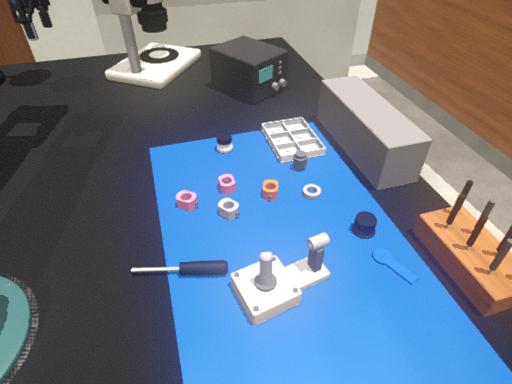

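Ring-like candidates in the top view are orange (235,180), pink (215,213), pink (226,251), plain ring with no flats (246,146), and silver with a screw (247,219). I choose the silver one and will check it in close crops, along with the drive.

Run:
```python
from h import *
t=load('top0');s=load('side0')
a=cv2.resize(t['color'][200:240,225:270],(394,350),interpolation=cv2.INTER_CUBIC)
b=cv2.resize(t['color'][160:242,305:360],(235,350),interpolation=cv2.INTER_CUBIC)
d=np.hstack([a,b])
a=cv2.resize(s['color'][190:228,205:255],(329,250),interpolation=cv2.INTER_CUBIC)
b=cv2.resize(s['color'][225:325,225:345],(300,250),interpolation=cv2.INTER_CUBIC)
e=np.hstack([a,b]);print(d.shape,e.shape)
cv2.imwrite('pics/c0.png',np.vstack([d,e]))if d.shape[1]==e.shape[1] else cv2.imwrite('pics/c0.png',np.vstack([d,e[:,:629]]))
```

```text
(350, 629, 3) (250, 629, 3)
```

View pics/c0.png

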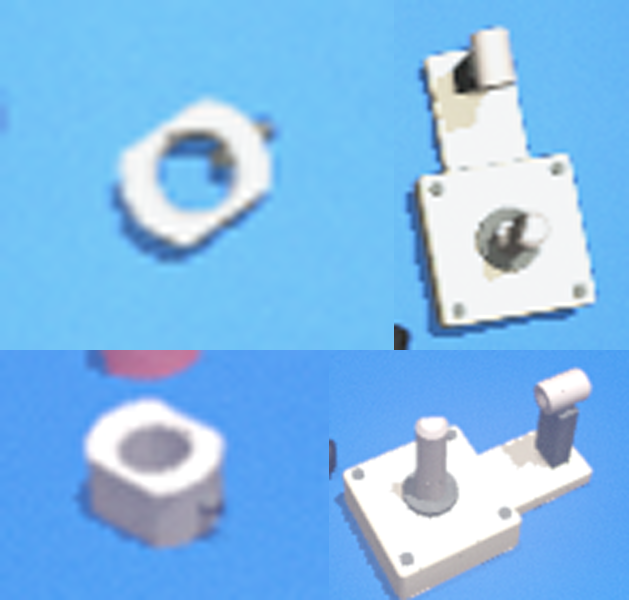

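Run:
```python
from h import *
t=load('top0');s=load('side0')
cv2.imwrite('pics/c1.png',np.hstack([cv2.resize(t['color'][198:234,314:350],(400,400),interpolation=cv2.INTER_CUBIC),cv2.resize(s['color'][245:295,245:295],(400,400),interpolation=cv2.INTER_CUBIC)]))
# block corner dots -> world z=.034
for u,v in[(435,190),(558,168),(580,291),(458,310)]:
    print(onz(t,305+(u-394)/235*55-.3,160+v/350*82-.3,.034).round(4))
# contour of block in top
hsv=cv2.cvtColor(t['color'],cv2.COLOR_BGR2HSV)
m=(((hsv[...,1]<70)&(hsv[...,2]>150))*255).astype('uint8');m[:, :300]=0;m[:,365:]=0;m[:150]=0;m[250:]=0
m=cv2.morphologyEx(m,cv2.MORPH_CLOSE,np.ones((5,5)))
mo=cv2.morphologyEx(m,cv2.MORPH_OPEN,np.ones((27,27)))
cs,_=cv2.findContours(mo,0,1);c=max(cs,key=cv2.contourArea);r=cv2.minAreaRect(c);print(r)
# fine: restrict to m minus guide foot
bp=cv2.boxPoints(r);W=np.array([onz(t,*p,.034)for p in bp]);print(W.round(4),W.mean(0).round(4))
# collar
m=(((hsv[...,1]<70)&(hsv[...,2]>150))*255).astype('uint8')[200:240,225:270]
cs,_=cv2.findContours(m,0,1);c=max(cs,key=cv2.contourArea)+np.array([225,200]);print(cv2.minAreaRect(c),cv2.contourArea(c))
```

```text
[ 0.5376 -0.0118  0.034 ]
[ 0.5525 -0.084   0.034 ]
[ 0.4806 -0.0968  0.034 ]
[ 0.4677 -0.0258  0.034 ]Traceback (most recent call last):
  File "<stdin>", line 12, in <module>
ValueError: max() iterable argument is empty
```

View pics/c1.png

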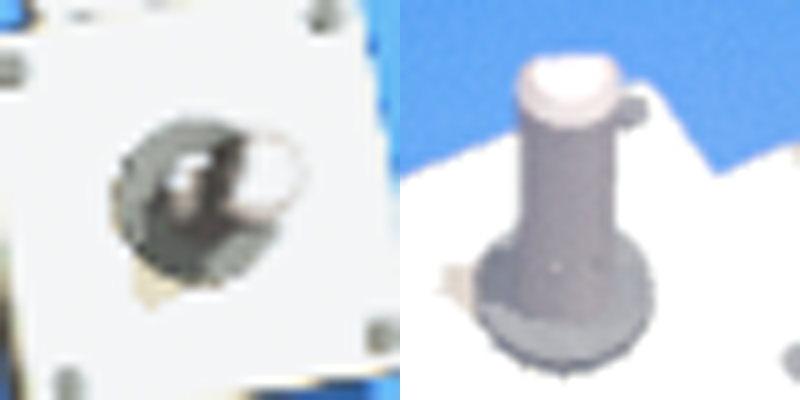

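Run:
```python
from h import *
t=load('top0');s=load('side0')
for z in(.034,.04,.06,.108):print(z,((proj(t,[.5096,-.0546,z])-[313.5,197.5])*11.11).round(),((proj(s,[.5096,-.0546,z])-[244.5,244.5])*8).round())
for nm,c,o,k in(('t',t,(313.5,197.5),11.11),('s',s,(244.5,244.5),8)):
  for z,r in((.108,.007),(.104,.010)):
    P=np.array([(proj(c,[.5096+r*np.cos(a),-.0546+r*np.sin(a),z])-o)*k for a in np.arange(0,6.28,np.pi/4)]);print(nm,z,P.round().astype(int).tolist())
print('shelf',onz(t,313.5+188/11.11,197.5+172/11.11,.06).round(4))
img=load('top0')['color'][160:240,300:365]
hsv=cv2.cvtColor(img,cv2.COLOR_BGR2HSV);print(hsv[60,30],hsv[10,60])
# collar: non-blue
h=cv2.cvtColor(t['color'][200:240,225:270],cv2.COLOR_BGR2HSV);m=((h[...,1]<90)*255).astype('uint8')
for r in m[8:34,8:40]:print(''.join('#' if x else '.' for x in r))
```

```text
0.034 [198. 204.] [166. 308.]
0.04 [203. 201.] [167. 290.]
0.06 [220. 194.] [168. 232.]
0.108 [264. 175.] [172.  80.]
t 0.108 [[264, 142], [241, 151], [231, 174], [241, 198], [264, 209], [288, 200], [297, 176], [288, 152]]
t 0.104 [[260, 130], [227, 143], [213, 176], [227, 210], [260, 224], [294, 211], [308, 178], [294, 144]]
s 0.108 [[206, 72], [188, 55], [160, 53], [139, 66], [137, 89], [155, 106], [183, 108], [204, 94]]
s 0.104 [[221, 81], [195, 57], [156, 54], [125, 74], [121, 105], [147, 130], [187, 133], [218, 113]]
shelf [ 0.5143 -0.0475  0.06  ]
[45 11 96] [103 147 244]
................................
................................
................................
...............##...............
.............######.............
............#########...........
..........#############.........
.........##############.........
.......#####.....#####..........
......#####.....#######.........
.....#####......#######.........
.....#####........#####.........
......####........#####.........
......#####.......#####.........
......#####.......####..........
......######.....####...........
.......############.............
........##########..............
.........#######................
...........####.................
................................
................................
................................
................................
................................
................................
```

Run:
```python
from h import *
t=load('top0');s=load('side0')
def ov(c,x0,y0,n,ang):
    k=800//n//2; k=400/n
    im=cv2.resize(c['color'][y0:y0+n,x0:x0+n],(400,400),interpolation=cv2.INTER_LANCZOS4)
    im2=im.copy()
    C=np.array([.5096,-.0546])
    def P(x,y,z):
        d=C+[x*np.cos(ang)-y*np.sin(ang),x*np.sin(ang)+y*np.cos(ang)]
        return ((proj(c,[*d,z])-[x0-.5,y0-.5])*k).round().astype(int)
    def poly(pts,col):cv2.polylines(im2,[np.array(pts)],True,col,1)
    a=np.radians(np.arange(60,301,10))
    poly([P(.01*np.cos(q),.01*np.sin(q),.104) for q in a],(0,0,255))
    b=np.radians(np.arange(-60,61,10))
    poly([P(.01*np.cos(q),.01*np.sin(q),.06) for q in b],(0,200,0))
    return np.hstack([im,im2])
A=np.radians(56)
cv2.imwrite('pics/c2.png',ov(t,320,205,22,A))
cv2.imwrite('pics/c3.png',ov(s,250,245,40,A))
```

```text
(no output)
```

View pics/c2.png

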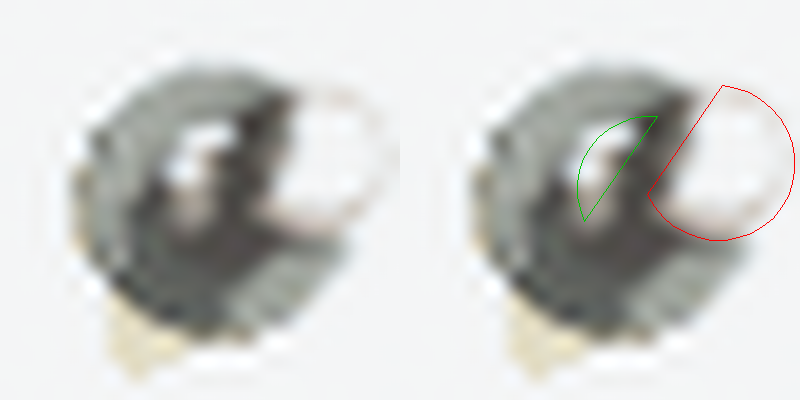

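View pics/c3.png

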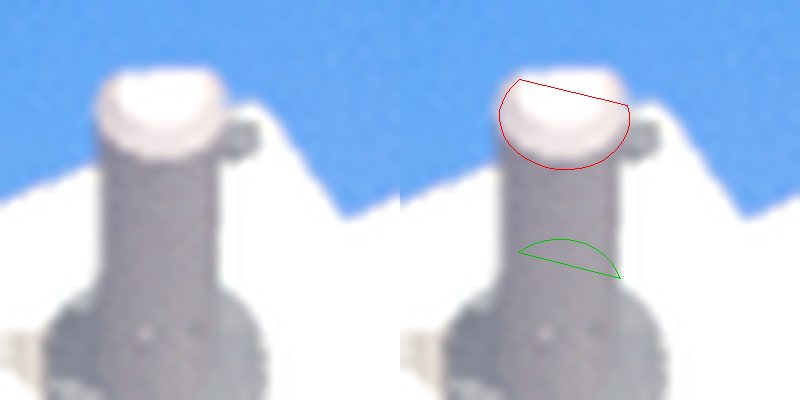

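Run:
```python
from h import *
t=load('top0');s=load('side0')
def ov(c,x0,y0,n,ang):
    k=400/n
    im2=cv2.resize(c['color'][y0:y0+n,x0:x0+n],(400,400),interpolation=cv2.INTER_LANCZOS4)
    C=np.array([.5096,-.0546])
    def P(x,y,z):
        d=C+[x*np.cos(ang)-y*np.sin(ang),x*np.sin(ang)+y*np.cos(ang)]
        return ((proj(c,[*d,z])-[x0-.5,y0-.5])*k).round().astype(int)
    def poly(pts,col):cv2.polylines(im2,[np.array(pts)],True,col,1)
    a=np.radians(np.arange(60,301,10))
    poly([P(.01*np.cos(q),.01*np.sin(q),.104) for q in a],(0,0,255))
    b=np.radians(np.arange(-60,61,10))
    poly([P(.01*np.cos(q),.01*np.sin(q),.06) for q in b],(0,200,0))
    return im2
cv2.imwrite('pics/c4.png',cv2.resize(np.hstack([ov(t,320,205,22,np.radians(75)),ov(s,250,245,40,np.radians(75))]),(800,400)))
```

```text
(no output)
```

View pics/c4.png

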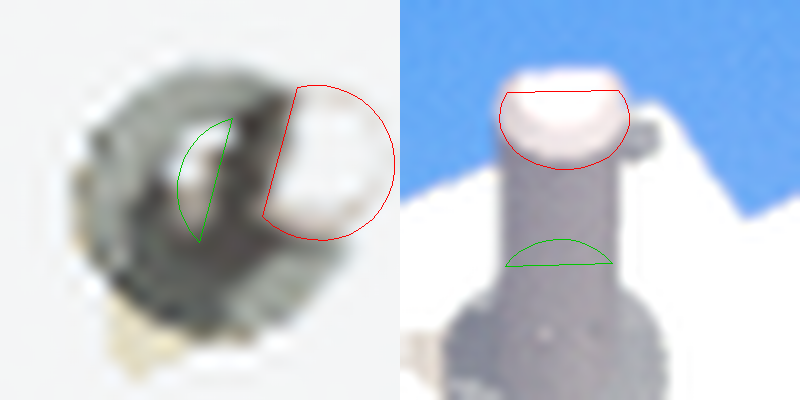

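Run:
```python
from h import *
t=load('top0');s=load('side0')
def mask(c,x0,y0,x1,y1,k=8):
    im=cv2.resize(c['color'][y0:y1,x0:x1],None,fx=k,fy=k,interpolation=cv2.INTER_CUBIC)
    h=cv2.cvtColor(im,cv2.COLOR_BGR2HSV);return im,h
k=8
im,h=mask(t,225,200,270,240)
m=((h[...,1]<75)&(h[...,2]>150)).astype('uint8')*255
cs,_=cv2.findContours(m,0,1);c=max(cs,key=cv2.contourArea);
P=np.array([onz(t,225+(p[0]+.5)/k-.5,200+(p[1]+.5)/k-.5,.026)[:2]for p in c[:,0]])
hull=cv2.convexHull((P*1e4).astype(np.float32))[:,0]/1e4
M=cv2.moments((P*1e4).astype(np.float32));C=np.array([M['m10'],M['m01']])/M['m00']/1e4
mk=np.float32(P*1e4);print('centroid',C, 'circ',cv2.minEnclosingCircle(mk),'rect',cv2.minAreaRect(mk))
for a in range(-80,-30,4):
    r=np.radians(a);x=[np.cos(r),np.sin(r)];y=[-np.sin(r),np.cos(r)]
    print(a,'w along',np.ptp(P@x).round(4),'w across',np.ptp(P@y).round(4), 'mid',((P@x).max()+(P@x).min())/2,((P@y).max()+(P@y).min())/2, 'C',C@x,C@y)
# screw dark px
d=((h[...,2]<170)).astype('uint8')*255
cv2.drawContours(im,[c],-1,(0,0,255),1)
cv2.imwrite('pics/c5.png',np.hstack([im,cv2.cvtColor(d,cv2.COLOR_GRAY2BGR)]))
```

```text
centroid [0.49619048 0.15588357] circ ((4968.771484375, 1547.544921875), 233.7347412109375) rect ((4968.21240234375, 1547.12890625), (340.01702880859375, 466.9677429199219), 36.6290397644043)
-80 w along 0.0444 w across 0.041 mid -0.06695207417943147 0.5156218417630446 C -0.06735277277632581 0.5157211244733635
-76 w along 0.0452 w across 0.0401 mid -0.030573355402551558 0.5190466324786764 C -0.03121381772836431 0.5191631456599652
-72 w along 0.0458 w across 0.0391 mid 0.005954313688626752 0.5198759760046041 C 0.005077207901967891 0.5200758561870086
-68 w along 0.0462 w across 0.038 mid 0.04243659643505333 0.5181724709631841 C 0.04134349788576077 0.5184548094205511
-64 w along 0.0464 w across 0.0369 mid 0.07869393157716514 0.5140252834620356 C 0.07740836650368821 0.5143079029374918
-60 w along 0.0466 w across 0.0358 mid 0.11441726272439448 0.507452311106383 C 0.11309610934107146 0.5076553400493707
-56 w along 0.0467 w across 0.0346 mid 0.14955289806332817 0.49840791659807543 C 0.14823285930212607 0.4985295313738655
-52 w along 0.0466 w across 0.0344 mid 0.18395992671590217 0.4868336815847124 C 0.18264743367297567 0.48697493693352006
-48 w along 0.0463 w across 0.0356 mid 0.21744051206323645 0.47313087392225317 C 0.21617216810662637 0.47304784955098395
-44 w along 0.0459 w across 0.0367 mid 0.24982199627199347 0.4571230202009939 C 0.24864373346681196 0.456816120596039
-40 w along 0.0455 w across 0.0379 mid 0.28090826619647047 0.43873740772640313 C 0.2799039315511279 0.43835882942054594
-36 w along 0.0449 w across 0.0392 mid 0.31059253873267145 0.4181164141156196 C 0.3098004658167716 0.4177658980917916
-32 w along 0.0442 w across 0.0404 mid 0.3387101723823299 0.395436209809915 C 0.3381876833539899 0.39513765330121514
```

View pics/c5.png

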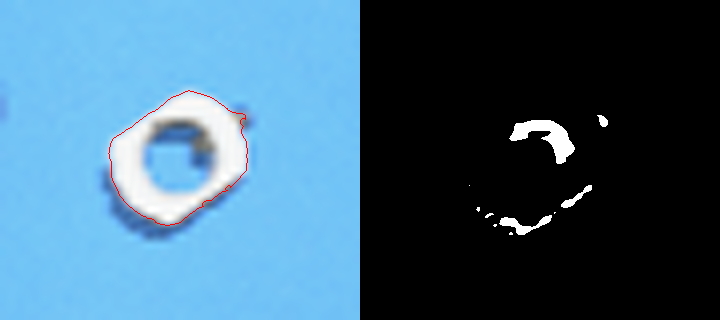

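```bash
cat >> h.py <<'E'
def yaw(o):
    w,x,y,z=o['tool_rot'];return np.degrees(np.arctan2(2*(x*y+w*z),1-2*(y*y+z*z)))
def to(x,y,z,yw):
    from scipy.spatial.transform import Rotation as R
    o=get_obs();w,a,b,c=o['tool_rot'];M=R.from_quat([a,b,c,w]).as_matrix()
    d=M.T@(np.array([x,y,z])-o['position'])*100
    t=-((yw-yaw(o)+180)%360-180)/5
    print('t',o['time_s'],'pos',o['position'].round(4),'yaw',round(yaw(o),2),'F',o['contact_force'].round(1),'w',round(o['gripper_width'],4),'tilt',M[:,2].round(3),'q6',o['q'][5].round(2))
    print('delta cm',d.round(3),'turn',round(t,2),'rows>=',max(np.linalg.norm(d)/5,abs(t)/1.7).round(1))
E
python3 -c "
from h import *
to(.509,-.057,.2,75)"
```

```text
t 0.1 pos [0.1577 0.6562 0.2306] yaw 76.49 F [0.2 0.2 1.1] w 0.0854 tilt [-0.    -0.001 -1.   ] q6 -0.04
delta cm [-61.131  50.823   3.125] turn 0.3 rows>= 15.9
```

{"fn": "step_arm", "kwargs": {"series": [[100, [-3.7, 3.1, 0], 0.3], [100, [-3.7, 3.1, 0], 0], [100, [-3.7, 3.1, 0], 0], [100, [-3.7, 3.1, 0], 0], [100, [-3.7, 3.1, 0], 0], [100, [-3.7, 3.1, 0], 0], [100, [-3.7, 3.1, 0], 0], [100, [-3.7, 3.1, 0], 0]], "squeeze": 40}}

```text
time_s: 0.9
position: [0.3228, 0.2973, 0.2261]
tool_rot: [0.002, 0.791, 0.611, -0.003]
contact_force: [1.5, -0.3, -0.1]
gripper_width: 0.0521
```

```bash
python3 -c "
from h import *
to(.509,-.057,.2,75)"
```

```text
t 0.9 pos [0.3228 0.2973 0.2261] yaw 75.38 F [ 1.5 -0.3 -0.1] w 0.0521 tilt [-0.003 -0.007 -1.   ] q6 -0.63
delta cm [-29.569  26.961   2.8  ] turn 0.08 rows>= 8.0
```

{"fn": "step_arm", "kwargs": {"series": [[120, [-3.7, 3.3, 0.3], 0], [120, [-3.7, 3.3, 0.3], 0], [120, [-3.7, 3.3, 0.3], 0], [120, [-3.7, 3.3, 0.3], 0], [120, [-3.7, 3.3, 0.3], 0], [120, [-3.7, 3.4, 0.3], 0], [120, [-3.7, 3.4, 0.3], 0], [120, [-2, 2, 0], 0]]}}

```text
time_s: 1.7
position: [0.4944, -0.0429, 0.2067]
tool_rot: [0.002, 0.792, 0.611, -0.002]
contact_force: [-0.8, 0.9, 0.1]
gripper_width: 0.0451
```

```bash
python3 -c "
from h import *
to(.509,-.057,.13,75)"
```

```text
t 1.7 pos [ 0.4944 -0.0429  0.2067] yaw 75.3 F [-0.8  0.9  0.1] w 0.0451 tilt [ 0.    -0.006 -1.   ] q6 -1.45
delta cm [-0.948  1.753  7.675] turn 0.06 rows>= 1.6
```

{"fn": "step_arm", "kwargs": {"series": [[120, [-0.5, 1.0, 2.5], 0], [120, [-0.4, 0.7, 2.5], 0], [120, [0, 0, 2.5], 0], [120, [0, 0, 0], 0]]}}

```text
time_s: 2.1
position: [0.5099, -0.0618, 0.1284]
tool_rot: [0.002, 0.794, 0.608, -0.002]
contact_force: [0.4, -0.6, -0.2]
gripper_width: 0.045
```

```bash
python3 -c "
from h import *
to(.509,-.057,.13,75)
t=snap('top','t1');s=snap('side','s1')
a=cv2.resize(t['color'][150:250,290:390],(400,400),interpolation=cv2.INTER_CUBIC)
b=cv2.resize(s['color'][205:325,215:335],(400,400),interpolation=cv2.INTER_CUBIC)
cv2.imwrite('pics/c6.png',np.hstack([a,b]))"
```

```text
t 2.1 pos [ 0.5099 -0.0618  0.1284] yaw 74.94 F [ 0.4 -0.6 -0.2] w 0.045 tilt [-0.001 -0.006 -1.   ] q6 -1.47
delta cm [ 0.435 -0.208 -0.167] turn -0.01 rows>= 0.1
```

View pics/c6.png

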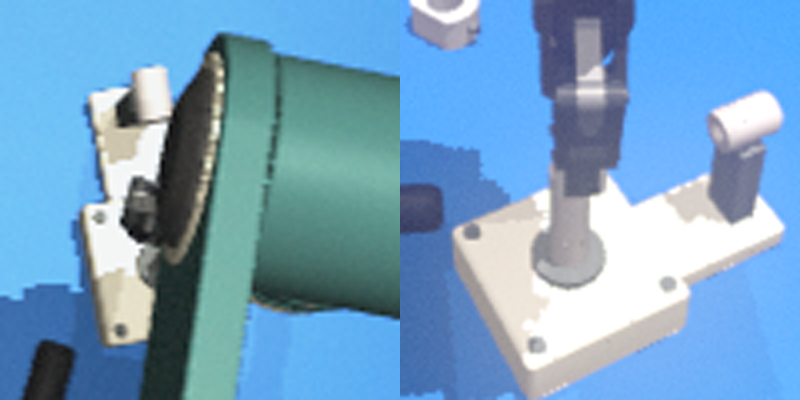

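The fingers are above the spindle (side crop about (580,190)), and the top camera is blocked by the arm. I'll correct the few mm and descend.

{"fn": "step_arm", "kwargs": {"series": [[120, [0.4, -0.2, 0], 0], [120, [0, 0, 0], 0]]}}

```text
time_s: 2.4
position: [0.511, -0.0567, 0.135]
tool_rot: [0.005, 0.793, 0.609, 0.0]
contact_force: [0.0, -0.1, 0.5]
gripper_width: 0.045
```

```bash
python3 -c "
from h import *
to(.509,-.057,.066,75)"
```

```text
t 2.4 pos [ 0.511  -0.0567  0.135 ] yaw 74.99 F [ 0.  -0.1  0.5] w 0.045 tilt [ 0.006 -0.007 -1.   ] q6 -1.46
delta cm [-0.046 -0.244  6.902] turn -0.0 rows>= 1.4
```

{"fn": "step_arm", "kwargs": {"series": [[120, [0, -0.2, 1.5], 0], [120, [0, 0, 1.5], 0], [120, [0, 0, 1.5], 0], [120, [0, 0, 1], 0], [120, [0, 0, 0], 0]]}}

```text
time_s: 2.9
position: [0.5094, -0.0559, 0.0762]
tool_rot: [0.005, 0.793, 0.609, 0.001]
contact_force: [-0.9, -0.6, -0.0]
gripper_width: 0.0452
```

```bash
python3 -c "
from h import *
to(.509,-.057,.066,75)"
```

```text
t 2.9 pos [ 0.5094 -0.0559  0.0762] yaw 75.06 F [-0.9 -0.6 -0. ] w 0.0452 tilt [ 0.008 -0.008 -1.   ] q6 -1.46
delta cm [-0.11  -0.016  1.021] turn 0.01 rows>= 0.2
```

{"fn": "step_arm", "kwargs": {"series": [[120, [-0.1, 0, 0.8], 0], [120, [0, 0, 0.2], 0], [120, [0, 0, 0], 0]]}}

```text
time_s: 3.2
position: [0.5092, -0.0571, 0.0652]
tool_rot: [0.005, 0.793, 0.609, 0.001]
contact_force: [-0.1, -0.6, 0.6]
gripper_width: 0.0451
```

```bash
python3 -c "
from h import *
to(.509,-.057,.066,75)
s=snap('side','s2')
cv2.imwrite('pics/c7.png',cv2.resize(s['color'][205:325,215:335],(600,600),interpolation=cv2.INTER_CUBIC))"
```

```text
t 3.2 pos [ 0.5092 -0.0571  0.0652] yaw 75.05 F [-0.1 -0.6  0.6] w 0.0451 tilt [ 0.008 -0.008 -1.   ] q6 -1.47
delta cm [ 0.007 -0.026 -0.079] turn 0.01 rows>= 0.0
```

View pics/c7.png

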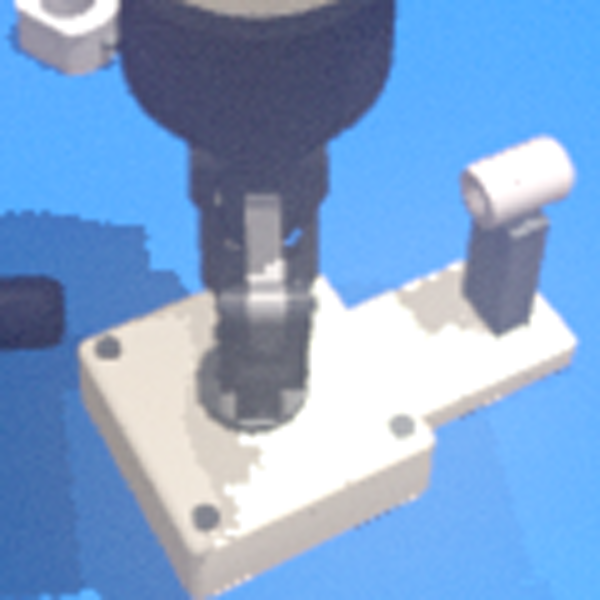

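The fingers straddle the spindle (crop (262,350)). Closing.

{"fn": "step_arm", "kwargs": {"series": [[190, [0, 0, 0], 0], [200, [0, 0, 0], 0], [210, [0, 0, 0], 0], [225, [0, 0, 0], 0]], "squeeze": 30}}

```text
time_s: 3.65
position: [0.5099, -0.056, 0.0662]
tool_rot: [0.005, 0.793, 0.609, 0.002]
contact_force: [0.6, -2.2, -3.7]
gripper_width: 0.014
```

```bash
python3 -c "
from h import *
to(.509,-.057,.066,75);print(get_obs()['wrist_torque'])"
```

```text
t 3.65 pos [ 0.5099 -0.056   0.0662] yaw 75.07 F [ 0.6 -2.2 -3.7] w 0.014 tilt [ 0.01  -0.005 -1.   ] q6 -1.47
delta cm [-0.116 -0.066  0.015] turn 0.01 rows>= 0.0
[-0.41130633 -0.0227902  -0.00502168]
```

Run:
```python
from h import *
s=load('s2');t=load('top0')
k=14
A=cv2.resize(s['color'][228:256,304:336],None,fx=k,fy=k,interpolation=cv2.INTER_CUBIC)
B=cv2.resize(t['color'][162:190,310:342],None,fx=k,fy=k,interpolation=cv2.INTER_CUBIC)
def dr(im,c,x0,y0,ang,col):
    C=np.array([.5100,-.0545]);e=np.array([np.cos(ang),np.sin(ang)]);n=np.array([-e[1],e[0]])
    for d in(.083,.115):
        P=[((proj(c,[*(C+e*d+n*.011*np.cos(q)),.084+.011*np.sin(q)])-[x0-.5,y0-.5])*k) for q in np.arange(0,6.28,.3)]
        cv2.polylines(im,[np.int32(P)],True,col,1)
for a,col in((7,(0,0,255)),(11,(0,160,0)),(15,(255,0,255))):
    dr(A,s,304,228,np.radians(a),col);dr(B,t,310,162,np.radians(a),col)
cv2.imwrite('pics/c8.png',cv2.resize(np.hstack([A,B]),(800,350)))
```

```text
(no output)
```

View pics/c8.png

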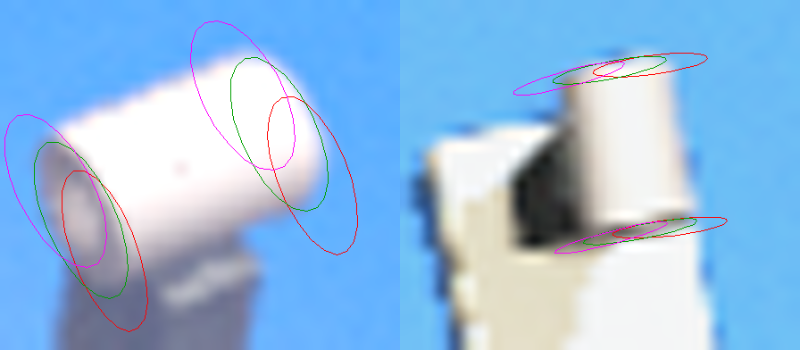

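{"fn": "step_arm", "kwargs": {"series": [[225, [0, -0.03, 0], 1.0], [225, [0, -0.03, 0], 1.5], [225, [0, -0.03, 0], 1.5], [225, [0, -0.03, 0], 1.5], [225, [0, 0, 0], 0]]}}

```text
time_s: 4.15
position: [0.5089, -0.0555, 0.0662]
tool_rot: [0.005, 0.918, 0.396, 0.004]
contact_force: [2.7, 0.8, -3.1]
gripper_width: 0.0144
```

```bash
python3 -c "
from h import *
o=get_obs();a=np.radians(yaw(o));to(.5104-.0025*np.cos(a),-.0538-.0025*np.sin(a),.066,10.7);print(get_obs()['wrist_torque'])"
```

```text
t 4.15 pos [ 0.5089 -0.0555  0.0662] yaw 46.62 F [ 2.7  0.8 -3.1] w 0.0144 tilt [ 0.01  -0.006 -1.   ] q6 -0.97
delta cm [-0.027 -0.007  0.02 ] turn 7.18 rows>= 4.2
[-0.16478435  0.04482762 -0.0502359 ]
```

{"fn": "step_arm", "kwargs": {"series": [[225, [0, -0.03, 0], 1.5], [225, [0, -0.03, 0], 1.5], [225, [0, -0.03, 0], 1.5], [225, [0, -0.03, 0], 1.5], [225, [0, -0.03, 0], 1.2], [225, [0, 0, 0], 0]]}}

```text
time_s: 4.75
position: [0.5082, -0.0541, 0.0662]
tool_rot: [0.004, 0.996, 0.094, 0.005]
contact_force: [3.2, 0.0, -2.9]
gripper_width: 0.0143
```

```bash
python3 -c "
from h import *
o=get_obs();a=np.radians(yaw(o));to(.5104-.0025*np.cos(a),-.0538-.0025*np.sin(a),.066,10.7);print(get_obs()['wrist_torque'])"
```

```text
t 4.75 pos [ 0.5082 -0.0541  0.0662] yaw 10.8 F [ 3.2  0.  -2.9] w 0.0143 tilt [ 0.01  -0.006 -1.   ] q6 -0.34
delta cm [-0.033  0.011  0.019] turn 0.02 rows>= 0.0
[-0.02346053  0.27530956 -0.04141934]
```

{"fn": "step_arm", "kwargs": {"series": [[120, [0, 0, 0], 0], [120, [0, 0, 0], 0], [120, [0, 0, -2], 0], [120, [0, 0, -3.5], 0], [120, [0, 0, -3.5], 0], [100, [0, 0, -2], 0]]}}

```text
time_s: 5.35
position: [0.5056, -0.0535, 0.1773]
tool_rot: [0.003, 0.994, 0.105, 0.002]
contact_force: [0.6, -0.1, 0.2]
gripper_width: 0.0516
```

```bash
python3 -c "
from h import *
to(.496,.156,.1,36.6)"
```

```text
t 5.35 pos [ 0.5056 -0.0535  0.1773] yaw 12.1 F [ 0.6 -0.1  0.2] w 0.0516 tilt [ 0.005 -0.006 -1.   ] q6 -0.36
delta cm [  3.417 -20.738   7.609] turn -4.9 rows>= 4.5
```

{"fn": "step_arm", "kwargs": {"series": [[100, [0.65, -4, 0.5], 0], [100, [0.65, -4, 0.5], 0], [100, [0.65, -4, 0.5], 0], [100, [0.65, -4, 0.5], 0], [100, [0.5, -3, 0.5], 0], [100, [0, 0, 0], -1.4], [100, [0, 0, 0], -1.5], [100, [0, 0, 0], -1.5]]}}

```text
time_s: 6.15
position: [0.4964, 0.1455, 0.1567]
tool_rot: [0.005, 0.951, 0.309, 0.006]
contact_force: [-0.1, 0.2, -0.1]
gripper_width: 0.0518
```

```bash
python3 -c "
from h import *
to(.496,.156,.05,36.6)
t=snap('top','t3');s=snap('side','s3')
a=cv2.resize(t['color'][150:250,270:370],(400,400),interpolation=cv2.INTER_CUBIC)
b=cv2.resize(s['color'][225:325,225:325],(400,400),interpolation=cv2.INTER_CUBIC)
cv2.imwrite('pics/c9.png',np.hstack([a,b]))"
```

```text
t 6.15 pos [0.4964 0.1455 0.1567] yaw 36.04 F [-0.1  0.2 -0.1] w 0.0518 tilt [ 0.015 -0.006 -1.   ] q6 -0.39
delta cm [ 0.489 -1.017 10.66 ] turn -0.11 rows>= 2.1
```

View pics/c9.png

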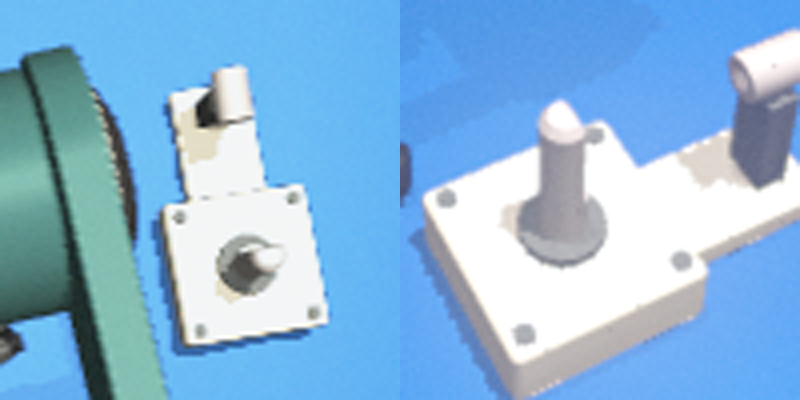

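Run:
```python
from h import *
t=load('t3');s=load('s3')
def ov(c,x0,y0,n,ang,dr=1):
    k=400/n
    im2=cv2.resize(c['color'][y0:y0+n,x0:x0+n],(400,400),interpolation=cv2.INTER_LANCZOS4)
    if not dr:return im2
    C=np.array([.5096,-.0546])
    def P(x,y,z):
        d=C+[x*np.cos(ang)-y*np.sin(ang),x*np.sin(ang)+y*np.cos(ang)]
        return ((proj(c,[*d,z])-[x0-.5,y0-.5])*k).round().astype(int)
    def poly(pts,col):cv2.polylines(im2,[np.array(pts)],True,col,1)
    a=np.radians(np.arange(60,301,10))
    poly([P(.01*np.cos(q),.01*np.sin(q),.104) for q in a],(0,0,255))
    b=np.radians(np.arange(-60,61,10))
    poly([P(.01*np.cos(q),.01*np.sin(q),.06) for q in b],(0,200,0))
    return im2
a=np.radians(10.7)
v=np.hstack([np.vstack([ov(t,320,205,22,a),ov(t,320,205,22,a,0)]),np.vstack([ov(s,250,245,40,a),ov(s,250,245,40,a,0)])])
cv2.imwrite('pics/c10.png',cv2.resize(v,(600,600)))
```

```text
(no output)
```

View pics/c10.png

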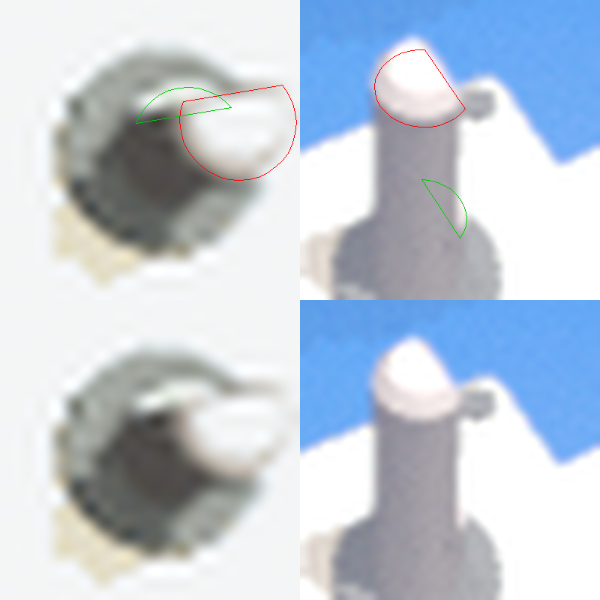

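The flat now faces up in the top view, toward the guide, and matches the 10.7° overlay. Next is the collar.

{"fn": "step_arm", "kwargs": {"series": [[100, [0.3, -0.6, 2.5], -0.1], [100, [0.2, -0.4, 2.5], 0], [100, [0, 0, 2.5], 0], [100, [0, 0, 1.5], 0], [100, [0, 0, 0], 0], [100, [0, 0, 0], 0]]}}

```text
time_s: 6.85
position: [0.4975, 0.1554, 0.0663]
tool_rot: [0.005, 0.952, 0.305, 0.008]
contact_force: [0.5, -0.3, 0.5]
gripper_width: 0.0521
```

```bash
python3 -c "
from h import *
to(.496,.156,.004,36.6)
t=snap('top','t4');s=snap('side','s4')
a=cv2.resize(t['color'][180:260,205:285],(400,400),interpolation=cv2.INTER_CUBIC)
b=cv2.resize(s['color'][165:245,190:270],(400,400),interpolation=cv2.INTER_CUBIC)
cv2.imwrite('pics/c11.png',np.hstack([a,b]))"
```

```text
t 6.85 pos [0.4975 0.1554 0.0663] yaw 35.47 F [ 0.5 -0.3  0.5] w 0.0521 tilt [ 0.019 -0.005 -1.   ] q6 -0.36
delta cm [-0.165 -0.227  6.222] turn -0.23 rows>= 1.2
```

View pics/c11.png

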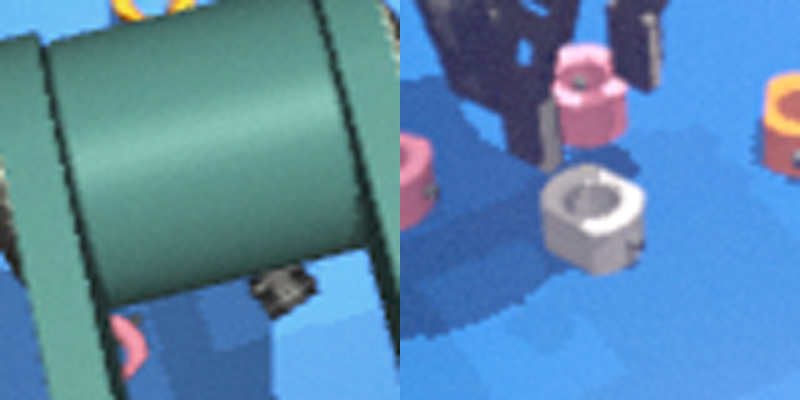

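{"fn": "step_arm", "kwargs": {"series": [[100, [-0.15, -0.2, 0.5], -0.2], [100, [0, 0, 1.2], 0], [100, [0, 0, 1.2], 0], [100, [0, 0, 0], 0]]}}

```text
time_s: 7.35
position: [0.4967, 0.1563, 0.0374]
tool_rot: [0.006, 0.95, 0.314, 0.01]
contact_force: [-0.2, 0.2, 1.2]
gripper_width: 0.0518
```

```bash
python3 -c "
from h import *
to(.496,.156,.004,36.6)
s=snap('side','s5')
b=cv2.resize(s['color'][165:245,190:270],(400,400),interpolation=cv2.INTER_CUBIC)
cv2.imwrite('pics/c12.png',b)"
```

```text
t 7.35 pos [0.4967 0.1563 0.0374] yaw 36.55 F [-0.2  0.2  1.2] w 0.0518 tilt [ 0.023 -0.004 -1.   ] q6 -0.37
delta cm [-0.128 -0.07   3.338] turn -0.01 rows>= 0.7
```

View pics/c12.png

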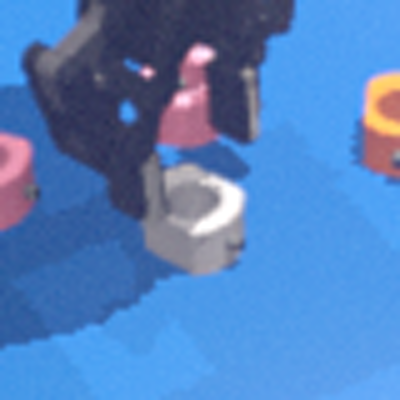

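{"fn": "step_arm", "kwargs": {"series": [[100, [-0.1, -0.05, 1.0], 0], [100, [0, 0, 1.0], 0], [100, [0, 0, 0.6], 0], [100, [0, 0, 0], 0]]}}

```text
time_s: 7.8
position: [0.4964, 0.1561, 0.0098]
tool_rot: [0.006, 0.95, 0.313, 0.011]
contact_force: [-0.4, 0.1, -0.5]
gripper_width: 0.052
```

```bash
python3 -c "
from h import *
to(.496,.156,.002,36.6)
s=snap('side','s6')
b=cv2.resize(s['color'][165:245,190:270],(400,400),interpolation=cv2.INTER_CUBIC)
cv2.imwrite('pics/c13.png',b)"
```

```text
t 7.8 pos [0.4964 0.1561 0.0098] yaw 36.55 F [-0.4  0.1 -0.5] w 0.052 tilt [ 0.024 -0.004 -1.   ] q6 -0.37
delta cm [-0.055 -0.029  0.782] turn -0.01 rows>= 0.2
```

View pics/c13.png

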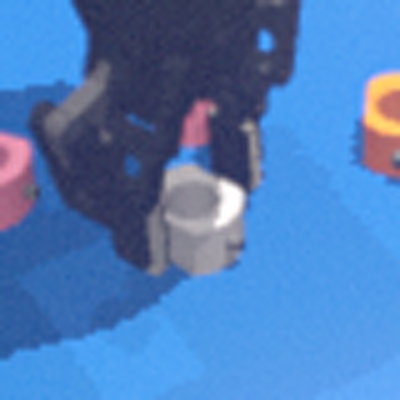

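{"fn": "step_arm", "kwargs": {"series": [[100, [0, 0, 0.6], 0], [100, [0, 0, 0.1], 0], [130, [0, 0, 0], 0], [150, [0, 0, 0], 0], [170, [0, 0, 0], 0], [190, [0, 0, 0], 0]], "squeeze": 30}}

```text
time_s: 8.45
position: [0.4975, 0.1563, 0.0038]
tool_rot: [0.006, 0.95, 0.313, 0.012]
contact_force: [-0.4, -0.0, -0.7]
gripper_width: 0.0316
```

```bash
python3 -c "
from h import *
to(.496,.156,.002,36.6)
s=snap('side','s7')
b=cv2.resize(s['color'][165:245,190:270],(400,400),interpolation=cv2.INTER_CUBIC)
cv2.imwrite('pics/c14.png',b)"
```

```text
t 8.45 pos [0.4975 0.1563 0.0038] yaw 36.55 F [-0.4 -0.  -0.7] w 0.0316 tilt [ 0.026 -0.003 -1.   ] q6 -0.37
delta cm [-0.141 -0.064  0.175] turn -0.01 rows>= 0.0
```

View pics/c14.png

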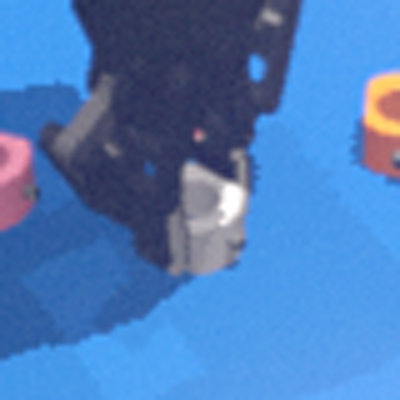

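{"fn": "step_arm", "kwargs": {"series": [[200, [0, 0, 0], 0], [200, [0, 0, -0.5], 0], [200, [0, 0, -2], 0], [200, [0, 0, -3.5], 0], [200, [0, 0, -3.5], 0], [200, [0, 0, -3], 0], [200, [0, 0, -1.5], 0], [200, [0, 0, 0], 0]], "squeeze": 60}}

```text
time_s: 9.3
position: [0.4926, 0.1565, 0.1494]
tool_rot: [0.006, 0.95, 0.313, 0.011]
contact_force: [-0.2, -0.5, -1.7]
gripper_width: 0.0307
```

```bash
python3 -c "
from h import *
to(.5103,-.0540,.16,100.7)
s=snap('side','s8')
cv2.imwrite('pics/c15.png',cv2.resize(s['color'][85:245,150:310],(560,560),interpolation=cv2.INTER_CUBIC))"
```

```text
t 9.3 pos [0.4926 0.1565 0.1494] yaw 36.54 F [-0.2 -0.5 -1.7] w 0.0307 tilt [ 0.024 -0.004 -1.   ] q6 -0.37
delta cm [-11.097  17.988  -0.931] turn -12.83 rows>= 7.5
```

View pics/c15.png

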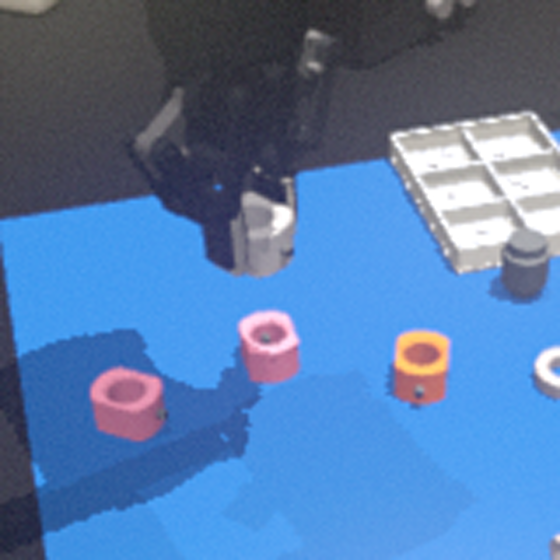

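{"fn": "step_arm", "kwargs": {"series": [[200, [0, 0, 0], -1.4], [200, [0, 0, 0], -1.6], [200, [0, 0, 0], -1.6], [200, [0, 0, 0], -1.6], [200, [0, 0, 0], -1.6], [200, [0, 0, 0], -1.6], [200, [0, 0, 0], -1.6], [200, [0, 0, 0], -1.0]]}}

```text
time_s: 10.15
position: [0.4876, 0.155, 0.1309]
tool_rot: [0.004, 0.65, 0.76, -0.003]
contact_force: [-0.9, 0.4, -0.8]
gripper_width: 0.0311
```

```bash
python3 -c "
from h import *
to(.5103,-.0540,.15,100.7)"
```

```text
t 10.15 pos [0.4876 0.155  0.1309] yaw 98.86 F [-0.9  0.4 -0.8] w 0.0311 tilt [ 0.003 -0.01  -1.   ] q6 -1.46
delta cm [-21.019  -0.974  -1.705] turn -0.37 rows>= 4.2
```

{"fn": "step_arm", "kwargs": {"series": [[200, [0, 0, -2], -0.3], [200, [-3.5, -0.2, -0.3], 0], [200, [-3.5, -0.2, -0.3], 0], [200, [-3.5, -0.2, -0.3], 0], [200, [-3.5, -0.2, -0.3], 0], [200, [-3.5, -0.2, -0.3], 0], [200, [-1.5, 0, 0], 0], [200, [0, 0, 0], 0]]}}

```text
time_s: 10.95
position: [0.5087, -0.04, 0.1507]
tool_rot: [-0.004, 0.637, 0.771, -0.01]
contact_force: [-0.1, -0.0, -1.5]
gripper_width: 0.0307
```

```bash
python3 -c "
from h import *
to(.5103,-.0540,.15,100.7)
s=snap('side','s9')
cv2.imwrite('pics/c16.png',cv2.resize(s['color'][185:325,205:345],(560,560),interpolation=cv2.INTER_CUBIC))"
```

```text
t 10.95 pos [ 0.5087 -0.04    0.1507] yaw 100.83 F [-0.1 -0.  -1.5] w 0.0307 tilt [-0.019 -0.011 -1.   ] q6 -1.88
delta cm [-1.401 -0.099  0.087] turn 0.03 rows>= 0.3
```

View pics/c16.png

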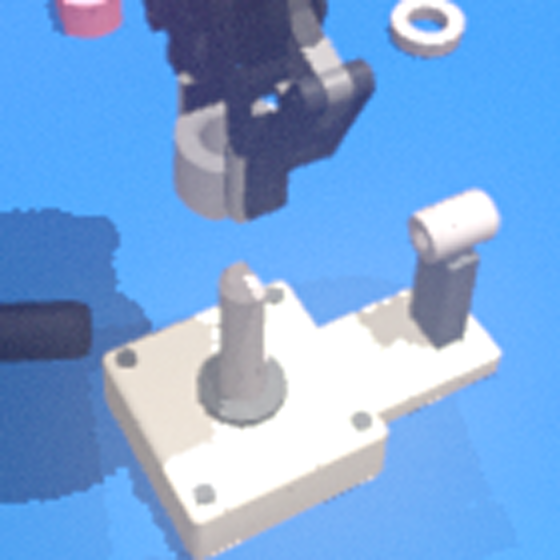

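{"fn": "step_arm", "kwargs": {"series": [[200, [0, 0, 0], 1.0], [200, [0, 0, 0], 1.6], [200, [0, 0, 0], 1.6], [200, [0, 0, 0], 1.6], [200, [0, 0, 0], 0]]}}

```text
time_s: 11.5
position: [0.5063, -0.0347, 0.1443]
tool_rot: [-0.004, 0.814, 0.58, -0.014]
contact_force: [0.4, 0.5, -0.8]
gripper_width: 0.0311
```

```bash
python3 -c "
from h import *
to(.5103,-.0540,.15,100.7)"
```

```text
t 11.5 pos [ 0.5063 -0.0347  0.1443] yaw 70.99 F [ 0.4  0.5 -0.8] w 0.0311 tilt [-0.027 -0.009 -1.   ] q6 -1.35
delta cm [-1.704  0.993 -0.568] turn -5.94 rows>= 3.5
```

{"fn": "step_arm", "kwargs": {"series": [[200, [0, 0, -0.2], -0.8], [200, [0, 0, -0.2], -0.8], [200, [0, 0, -0.2], -0.8], [200, [0, 0, -0.2], -0.8], [200, [0, 0, -0.2], -0.8], [200, [0, 0, -0.2], -0.8], [200, [0, 0, 0], -0.8], [200, [0, 0, 0], 0]]}}

```text
time_s: 12.3
position: [0.5044, -0.0282, 0.1505]
tool_rot: [-0.011, 0.625, 0.781, -0.014]
contact_force: [0.2, -0.5, -1.4]
gripper_width: 0.0311
```

```bash
python3 -c "
from h import *
to(.5103,-.0540,.15,100.7);print(get_obs()['q'].round(3))"
```

```text
t 12.3 pos [ 0.5044 -0.0282  0.1505] yaw 102.64 F [ 0.2 -0.5 -1.4] w 0.0311 tilt [-0.035 -0.007 -0.999] q6 -1.89
delta cm [-2.643  0.012  0.043] turn 0.39 rows>= 0.5
[-0.1   -0.205  1.883 -0.011  1.497 -1.891]
```

{"fn": "step_arm", "kwargs": {"series": [[200, [0, 3, 0], 0.4], [200, [0, 4, 0], 0], [200, [0, 4, 0], 0], [200, [0, 0, 0], 0]]}}

```text
time_s: 12.7
position: [0.6149, -0.0039, 0.1443]
tool_rot: [-0.012, 0.637, 0.771, -0.014]
contact_force: [-0.7, -0.4, -0.9]
gripper_width: 0.0306
```

```bash
python3 -c "
from h import *
to(.5103,-.0540,.15,100.7);print(get_obs()['q'].round(3))"
```

```text
t 12.7 pos [ 0.6149 -0.0039  0.1443] yaw 100.84 F [-0.7 -0.4 -0.9] w 0.0306 tilt [-0.036 -0.007 -0.999] q6 -1.8
delta cm [ -2.956 -11.23   -0.157] turn 0.03 rows>= 2.3
[-0.044  0.045  1.659 -0.009  1.473 -1.803]
```

{"fn": "step_arm", "kwargs": {"series": [[200, [-0.7, -3, -0.2], 0], [200, [-0.7, -4, 0], 0], [200, [-0.7, -3.5, 0], 0], [200, [0, 0, 0], 0]]}}

```text
time_s: 13.1
position: [0.5122, -0.0431, 0.1463]
tool_rot: [-0.014, 0.635, 0.773, -0.016]
contact_force: [0.2, 0.1, -0.7]
gripper_width: 0.0308
```

```bash
python3 -c "
from h import *
to(.5103,-.0540,.15,100.7);print(get_obs()['q'].round(3))"
```

```text
t 13.1 pos [ 0.5122 -0.0431  0.1463] yaw 101.2 F [ 0.2  0.1 -0.7] w 0.0308 tilt [-0.042 -0.007 -0.999] q6 -1.89
delta cm [-1.036 -0.41  -0.359] turn 0.1 rows>= 0.2
[-0.127 -0.177  1.867 -0.012  1.493 -1.892]
```

{"fn": "step_arm", "kwargs": {"series": [[200, [0, 0, -3], 0], [200, [0, 0, -4], 0], [200, [0, 0, -4], 0], [200, [0, 0, 0], 0]]}}

```text
time_s: 13.5
position: [0.5149, -0.041, 0.2581]
tool_rot: [-0.015, 0.634, 0.773, -0.016]
contact_force: [-0.7, 0.1, -0.2]
gripper_width: 0.031
```

```bash
python3 -c "
from h import *
to(.5103,-.0540,.15,100.7);print(get_obs()['q'].round(3))"
```

```text
t 13.5 pos [ 0.5149 -0.041   0.2581] yaw 101.34 F [-0.7  0.1 -0.2] w 0.031 tilt [-0.044 -0.006 -0.999] q6 -1.89
delta cm [-1.218 -0.227 10.831] turn 0.13 rows>= 2.2
[-0.123 -0.21   1.713 -0.011  1.681 -1.892]
```

{"fn": "step_arm", "kwargs": {"series": [[200, [0, 0, 0], 0], [200, [0, 0, 0], 0], [200, [0, 0, 0], 0]]}}

```text
time_s: 13.8
position: [0.5149, -0.0401, 0.2563]
tool_rot: [-0.016, 0.633, 0.774, -0.017]
contact_force: [0.2, 0.7, -0.4]
gripper_width: 0.0311
```

```bash
python3 -c "
from h import *
to(.5103,-.0540,.15,100.7);print(get_obs()['q'].round(3))"
```

```text
t 13.8 pos [ 0.5149 -0.0401  0.2563] yaw 101.43 F [ 0.2  0.7 -0.4] w 0.0311 tilt [-0.046 -0.005 -0.999] q6 -1.89
delta cm [-1.31  -0.233 10.643] turn 0.15 rows>= 2.1
[-0.121 -0.209  1.716 -0.011  1.679 -1.892]
```

The pictures and poses show the tool tilting slowly while it carries the collar, now about 2.6°. Each row re-bases on the sagged pose, so the tilt builds up. Inserting like that would leave the collar tilted. I'll set it down on free mat beside the drive with its screw already towards +x, then re-grip it upright and move over with few rows.

{"fn": "step_arm", "kwargs": {"series": [[200, [3.5, 1.2, 0], 0.1], [200, [3.5, 1.2, 1], 0], [200, [3.5, 1.3, 2.5], 0], [200, [0, 0, 4.5], 0], [200, [0, 0, 4.5], 0], [200, [0, 0, 4], 0], [200, [0, 0, 2], 0], [200, [0, 0, 0], 0]]}}

```text
time_s: 14.6
position: [0.5183, 0.0737, 0.0557]
tool_rot: [-0.019, 0.636, 0.771, -0.02]
contact_force: [0.3, 0.4, 0.7]
gripper_width: 0.0309
```

```bash
python3 -c "
from h import *
to(.53,.07,.008,100.7)
s=snap('side','s10');cv2.imwrite('pics/c17.png',cv2.resize(s['color'][185:325,165:345],(720,560),interpolation=cv2.INTER_CUBIC))"
```

```text
t 14.6 pos [0.5183 0.0737 0.0557] yaw 100.93 F [0.3 0.4 0.7] w 0.0309 tilt [-0.055 -0.006 -0.998] q6 -1.67
delta cm [-0.609  1.334  4.703] turn 0.05 rows>= 1.0
```

View pics/c17.png

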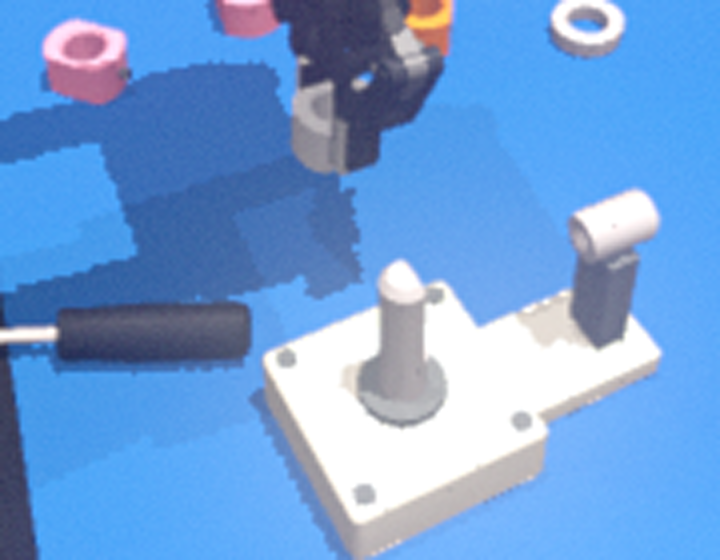

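{"fn": "step_arm", "kwargs": {"series": [[200, [0, 0.8, 2], 0], [200, [0, 0, 1.5], 0], [200, [0, 0, 0.7], 0], [200, [0, 0, 0], 0]]}}

```text
time_s: 15.05
position: [0.5266, 0.0751, 0.0176]
tool_rot: [-0.017, 0.636, 0.771, -0.018]
contact_force: [-1.2, 0.8, -0.3]
gripper_width: 0.0308
```

```bash
python3 -c "
from h import *
to(.53,.07,.007,100.7)"
```

```text
t 15.05 pos [0.5266 0.0751 0.0176] yaw 100.92 F [-1.2  0.8 -0.3] w 0.0308 tilt [-0.049 -0.006 -0.999] q6 -1.67
delta cm [-0.567  0.29   1.042] turn 0.04 rows>= 0.2
```

{"fn": "step_arm", "kwargs": {"series": [[200, [0, 0, 0.6], 0], [200, [0, 0, 0.3], 0], [200, [0, 0, 0.2], 0], [200, [0, 0, 0.1], 0]]}}

```text
time_s: 15.45
position: [0.527, 0.075, 0.0073]
tool_rot: [-0.016, 0.636, 0.771, -0.016]
contact_force: [0.3, 0.6, -0.5]
gripper_width: 0.0308
```

```bash
python3 -c "
from h import *
to(.53,.07,.004,100.7)"
```

```text
t 15.45 pos [0.527  0.075  0.0073] yaw 100.92 F [ 0.3  0.6 -0.5] w 0.0308 tilt [-0.045 -0.005 -0.999] q6 -1.67
delta cm [-0.552  0.215  0.321] turn 0.04 rows>= 0.1
```

{"fn": "step_arm", "kwargs": {"series": [[200, [0, 0, 0.1], 0], [200, [0, 0, 0.1], 0], [200, [0, 0, 0.1], 0]]}}

```text
time_s: 15.75
position: [0.5271, 0.075, 0.0046]
tool_rot: [-0.016, 0.636, 0.771, -0.016]
contact_force: [-2.1, -0.5, 8.3]
gripper_width: 0.0308
```

```bash
python3 -c "
from h import *
to(.53,.07,.004,100.7)"
```

```text
t 15.75 pos [0.5271 0.075  0.0046] yaw 100.92 F [-2.1 -0.5  8.3] w 0.0308 tilt [-0.045 -0.005 -0.999] q6 -1.67
delta cm [-0.549  0.195  0.054] turn 0.04 rows>= 0.1
```

{"fn": "step_arm", "kwargs": {"series": [[130, [0, 0, 0], 0], [130, [0, 0, 0], 0], [130, [0, 0, 0], 0], [130, [0, 0, 0], 0]]}}

```text
time_s: 16.15
position: [0.5273, 0.0751, 0.0048]
tool_rot: [-0.015, 0.636, 0.771, -0.016]
contact_force: [0.0, -0.4, 0.2]
gripper_width: 0.0418
```

```bash
python3 -c "
from h import *
to(.53,.07,.004,100.7)
t=snap('top','t11');s=snap('side','s11');
a=cv2.resize(t['color'][170:250,250:330],(400,400),interpolation=cv2.INTER_CUBIC)
b=cv2.resize(s['color'][200:260,215:275],(400,400),interpolation=cv2.INTER_CUBIC)
cv2.imwrite('pics/c18.png',np.hstack([a,b]))"
```

```text
t 16.15 pos [0.5273 0.0751 0.0048] yaw 100.92 F [ 0.  -0.4  0.2] w 0.0418 tilt [-0.044 -0.005 -0.999] q6 -1.67
delta cm [-0.548  0.175  0.072] turn 0.04 rows>= 0.1
```

View pics/c18.png

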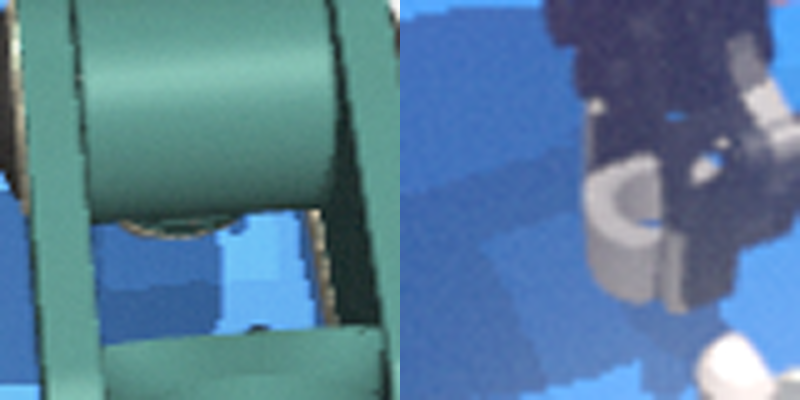

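{"fn": "step_arm", "kwargs": {"series": [[130, [0, 0, 0.15], 0], [130, [0, 0, 0.1], 0], [160, [0, 0, 0], 0], [190, [0, 0, 0], 0], [200, [0, 0, 0], 0], [200, [0, 0, 0], 0]], "squeeze": 60}}

```text
time_s: 16.85
position: [0.5273, 0.0751, 0.0023]
tool_rot: [-0.015, 0.636, 0.771, -0.016]
contact_force: [0.1, 0.1, 0.0]
gripper_width: 0.0309
```

```bash
python3 -c "
from h import *
to(.5106,-.0540,.125,100.7)
s=snap('side','s12')
k=9
x0,y0=215,200
im=cv2.resize(s['color'][y0:y0+60,x0:x0+66],None,fx=k,fy=k,interpolation=cv2.INTER_CUBIC)
o=get_obs()['position'];
im2=im.copy()
for z,r in((.026,.021),(.026,.0115),(0,.021)):
  P=[(proj(s,[o[0]+r*np.cos(q),o[1]+r*np.sin(q),z])-[x0-.5,y0-.5])*k for q in np.arange(0,6.28,.1)]
  cv2.polylines(im2,[np.int32(P)],True,(0,0,255),1)
cv2.imwrite('pics/c19.png',cv2.resize(np.hstack([im,im2]),(800,364)))"
```

```text
t 16.85 pos [0.5273 0.0751 0.0023] yaw 100.92 F [0.1 0.1 0. ] w 0.0309 tilt [-0.044 -0.005 -0.999] q6 -1.67
delta cm [-12.315  -4.624 -12.114] turn 0.04 rows>= 3.6
```

View pics/c19.png

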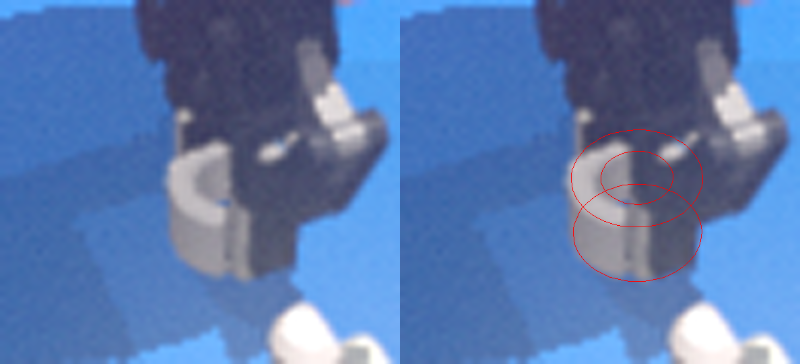

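{"fn": "step_arm", "kwargs": {"series": [[200, [0, 0, -3], 0], [200, [0, 0, -4.5], 0], [200, [-1, -0.4, -4.5], 0], [200, [-4, -1.5, 0], 0], [200, [-4, -1.5, 0], 0], [200, [-3, -1.2, 0], 0], [200, [0, 0, 0], 0]]}}

```text
time_s: 17.6
position: [0.5086, -0.0545, 0.1278]
tool_rot: [-0.016, 0.635, 0.772, -0.017]
contact_force: [0.4, 0.4, -0.8]
gripper_width: 0.0314
```

```bash
python3 -c "
from h import *
to(.511,-.0537,.12,100.7)"
```

```text
t 17.6 pos [ 0.5086 -0.0545  0.1278] yaw 101.11 F [ 0.4  0.4 -0.8] w 0.0314 tilt [-0.046 -0.007 -0.999] q6 -1.91
delta cm [0.031 0.289 0.767] turn 0.08 rows>= 0.2
```

{"fn": "step_arm", "kwargs": {"series": [[200, [0.03, 0.3, 0.3], 0.08], [200, [0, 0.03, 0.3], 0], [200, [0, 0, 0], 0]]}}

```text
time_s: 17.9
position: [0.5117, -0.0529, 0.1206]
tool_rot: [-0.016, 0.638, 0.769, -0.017]
contact_force: [0.1, -0.6, -1.2]
gripper_width: 0.0311
```

```bash
python3 -c "
from h import *
to(.511,-.0537,.11,100.7)
s=snap('side','s13')
k=9
x0,y0=235,215
im=cv2.resize(s['color'][y0:y0+70,x0:x0+66],None,fx=k,fy=k,interpolation=cv2.INTER_CUBIC)
o=get_obs()['position'];
im2=im.copy()
for c,z,r in((o,.0107+o[2]+.013,.021),(o,.0107+o[2]-.013,.021),([.5107,-.0537],.104,.01),([.5107,-.0537],.06,.01)):
  P=[(proj(s,[c[0]+r*np.cos(q),c[1]+r*np.sin(q),z])-[x0-.5,y0-.5])*k for q in np.arange(0,6.28,.1)]
  cv2.polylines(im2,[np.int32(P)],True,(0,0,255),1)
cv2.imwrite('pics/c20.png',cv2.resize(np.hstack([im,im2]),(800,424)))"
```

```text
t 17.9 pos [ 0.5117 -0.0529  0.1206] yaw 100.63 F [ 0.1 -0.6 -1.2] w 0.0311 tilt [-0.046 -0.006 -0.999] q6 -1.9
delta cm [-0.068 -0.034  1.067] turn -0.01 rows>= 0.2
```

View pics/c20.png

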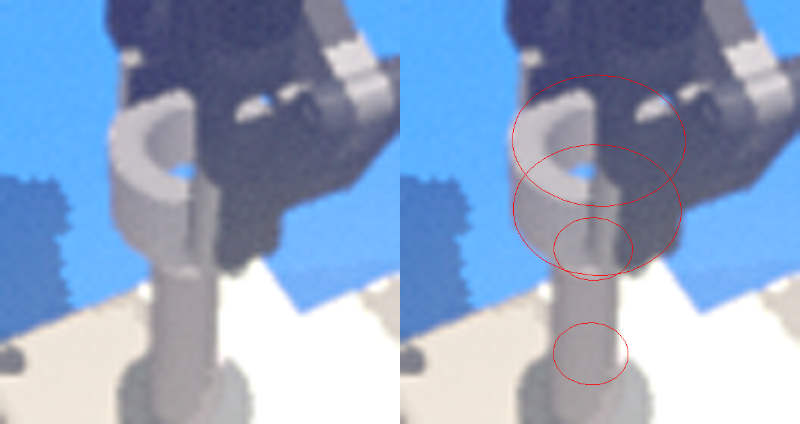

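{"fn": "step_arm", "kwargs": {"series": [[200, [-0.07, 0.03, 0.4], 0], [200, [0, 0.03, 0.5], 0], [200, [0, 0.03, 0.4], 0], [200, [0, 0, 0], 0]]}}

```text
time_s: 18.35
position: [0.5122, -0.0518, 0.106]
tool_rot: [-0.016, 0.637, 0.77, -0.017]
contact_force: [-0.8, 0.8, -0.8]
gripper_width: 0.0308
```

```bash
python3 -c "
from h import *
to(.5115,-.0537,.1,100.7)"
```

```text
t 18.35 pos [ 0.5122 -0.0518  0.106 ] yaw 100.79 F [-0.8  0.8 -0.8] w 0.0308 tilt [-0.047 -0.006 -0.999] q6 -1.9
delta cm [-0.17  -0.079  0.604] turn 0.02 rows>= 0.1
```

{"fn": "step_arm", "kwargs": {"series": [[200, [-0.18, -0.04, 0], 0], [200, [-0.04, 0, 0.2], 0], [200, [-0.03, 0.01, 0.3], 0]]}}

```text
time_s: 18.65
position: [0.5122, -0.0544, 0.1011]
tool_rot: [-0.016, 0.637, 0.77, -0.017]
contact_force: [-3.5, 1.9, 1.2]
gripper_width: 0.0311
```

```bash
python3 -c "
from h import *
to(.5115,-.0537,.0955,100.7)"
```

```text
t 18.65 pos [ 0.5122 -0.0544  0.1011] yaw 100.79 F [-3.5  1.9  1.2] w 0.0311 tilt [-0.047 -0.006 -0.999] q6 -1.91
delta cm [ 0.084 -0.026  0.56 ] turn 0.02 rows>= 0.1
```

{"fn": "step_arm", "kwargs": {"series": [[200, [0.06, -0.06, 0.1], 0], [200, [-0.02, 0.01, 0.2], 0]]}}

```text
time_s: 18.85
position: [0.5115, -0.0543, 0.0978]
tool_rot: [-0.016, 0.637, 0.77, -0.017]
contact_force: [-0.2, -1.4, -0.4]
gripper_width: 0.0312
```

```bash
python3 -c "
from h import *
to(.5115,-.0539,.0945,100.7)"
```

```text
t 18.85 pos [ 0.5115 -0.0543  0.0978] yaw 100.78 F [-0.2 -1.4 -0.4] w 0.0312 tilt [-0.047 -0.006 -0.999] q6 -1.9
delta cm [0.037 0.028 0.331] turn 0.02 rows>= 0.1
```

Free of contact. Next comes the screw tip passing the top edge.

{"fn": "step_arm", "kwargs": {"series": [[200, [-0.02, 0.02, 0.2], 0], [200, [-0.02, 0.01, 0.2], 0]]}}

```text
time_s: 19.05
position: [0.5117, -0.0547, 0.0935]
tool_rot: [-0.016, 0.637, 0.77, -0.017]
contact_force: [-0.3, 0.8, 0.3]
gripper_width: 0.0313
```

```bash
python3 -c "
from h import *
to(.5115,-.0541,.084,100.7);print(get_obs()['wrist_torque'].round(2))"
```

```text
t 19.05 pos [ 0.5117 -0.0547  0.0935] yaw 100.78 F [-0.3  0.8  0.3] w 0.0313 tilt [-0.047 -0.006 -0.999] q6 -1.91
delta cm [0.065 0.038 0.95 ] turn 0.02 rows>= 0.2
[0.12 0.04 0.  ]
```

{"fn": "step_arm", "kwargs": {"series": [[200, [0.04, 0.02, 0.4], 0], [200, [0, 0.02, 0.5], 0], [200, [-0.02, 0.02, 0.4], 0]]}}

```text
time_s: 19.35
position: [0.5118, -0.0545, 0.0796]
tool_rot: [-0.016, 0.637, 0.77, -0.017]
contact_force: [0.6, 0.5, -0.6]
gripper_width: 0.0311
```

```bash
python3 -c "
from h import *
to(.5115,-.0540,.0733,100.7);print(get_obs()['wrist_torque'].round(2))"
```

```text
t 19.35 pos [ 0.5118 -0.0545  0.0796] yaw 100.78 F [ 0.6  0.5 -0.6] w 0.0311 tilt [-0.046 -0.006 -0.999] q6 -1.9
delta cm [0.055 0.011 0.628] turn 0.02 rows>= 0.1
[ 0.04 -0.08 -0.03]
```

{"fn": "step_arm", "kwargs": {"series": [[200, [0.03, 0.01, 0.3], 0], [200, [0, 0.01, 0.2], 0]]}}

```text
time_s: 19.55
position: [0.5114, -0.0542, 0.0735]
tool_rot: [-0.016, 0.637, 0.77, -0.017]
contact_force: [0.8, 0.3, -0.8]
gripper_width: 0.0308
```

```bash
python3 -c "
from h import *
to(.5115,-.0540,.0733,100.7);print(get_obs()['wrist_torque'].round(2))
s=snap('side','s14');t=snap('top','t14')
a=cv2.resize(s['color'][215:285,245:335],(720,560),interpolation=cv2.INTER_CUBIC)
cv2.imwrite('pics/c21.png',a)"
```

```text
t 19.55 pos [ 0.5114 -0.0542  0.0735] yaw 100.78 F [ 0.8  0.3 -0.8] w 0.0308 tilt [-0.047 -0.006 -0.999] q6 -1.9
delta cm [0.015 0.009 0.021] turn 0.02 rows>= 0.0
[-0.01 -0.06 -0.04]
```

View pics/c21.png

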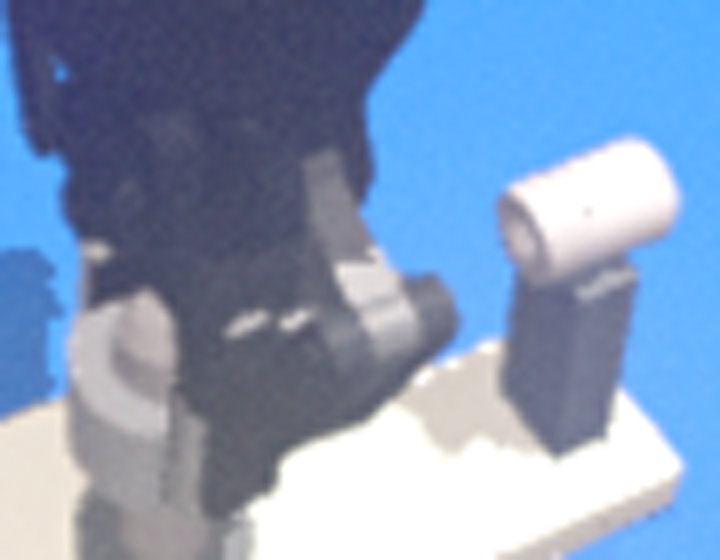

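The spindle end shows inside the collar's bore at crop (145,330), and the collar is seated round it. I'll check the settled pose and height by overlay.

```bash
python3 -c "
from h import *
s=snap('side','s15')
to(.5115,-.0540,.0733,100.7);o=get_obs();print(o['joint_vel'].round(3))
k=10;x0,y0=245,230
im=cv2.resize(s['color'][y0:y0+55,x0:x0+40],None,fx=k,fy=k,interpolation=cv2.INTER_CUBIC);im2=im.copy()
C=[.5110,-.0535]
for z,r in((.097,.021),(.071,.021),(.097,.0115),(.04,.019)):
  P=[(proj(s,[C[0]+r*np.cos(q),C[1]+r*np.sin(q),z])-[x0-.5,y0-.5])*k for q in np.arange(0,6.28,.1)]
  cv2.polylines(im2,[np.int32(P)],True,(0,0,255),1)
cv2.imwrite('pics/c22.png',np.hstack([im,im2]))"
```

```text
t 19.7 pos [ 0.5115 -0.0542  0.0739] yaw 100.78 F [-0.1 -0.5 -1.9] w 0.0309 tilt [-0.047 -0.006 -0.999] q6 -1.9
delta cm [0.021 0.004 0.055] turn 0.02 rows>= 0.0
[ 0.    -0.004 -0.004 -0.001  0.004 -0.   ]
```

View pics/c22.png

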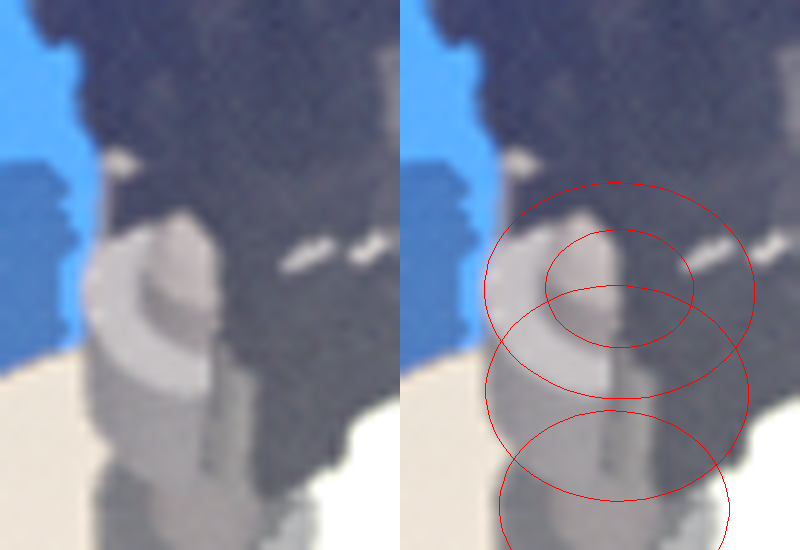

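{"fn": "step_arm", "kwargs": {"series": [[200, [0.0, 0.0, 0.04], 0]]}}

```text
time_s: 19.8
position: [0.5117, -0.0542, 0.0737]
tool_rot: [-0.016, 0.637, 0.77, -0.017]
contact_force: [0.1, 0.0, -0.8]
gripper_width: 0.0309
```

```bash
python3 -c "
from h import *
s=snap('side','s16');t=snap('top','t16')
to(.5115,-.0540,.0733,100.7);o=get_obs();print(o['joint_vel'].round(3),o['wrist_torque'].round(2))
cv2.imwrite('pics/c23.png',t['color'])"
```

```text
t 19.9 pos [ 0.5116 -0.0542  0.0736] yaw 100.78 F [ 0.2 -0.4 -1.3] w 0.0313 tilt [-0.047 -0.006 -0.999] q6 -1.9
delta cm [ 0.024 -0.003  0.032] turn 0.02 rows>= 0.0
[ 0.001 -0.003 -0.001 -0.001  0.002  0.001] [ 0.01 -0.   -0.01]
```

View pics/c23.png

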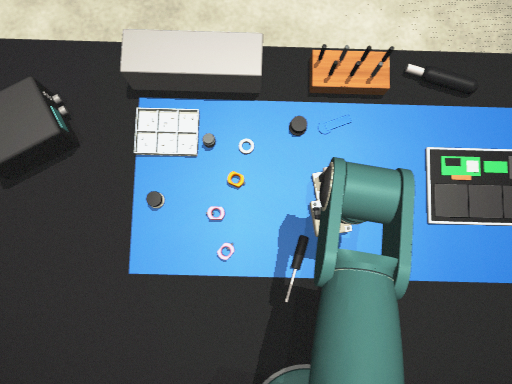

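View pics/s16.png

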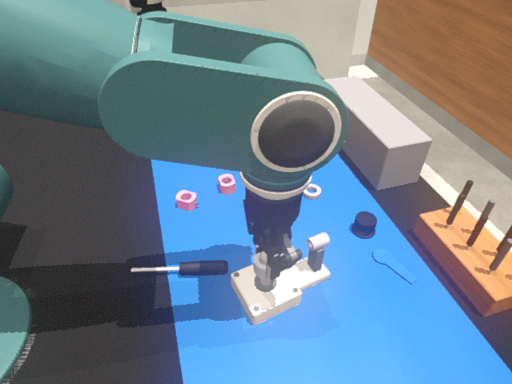

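The bystanders are where they were: rings at top-view (235,180), (215,213), (226,251), (246,146) and the screwdriver at (298,255). The arm is at rest, with the collar held and no load on it. Handing in.

```bash
python3 -c "
from h import *
print(finish_job())"
```

```text
the job is handed in; nothing more can be done
None
```

I turned the spindle so its flat faces the guide. The stop collar is now over it with its screw towards the guide, held in the fingers at 60 N. The job was handed in at about 19.9 s; no verdict was reported.

- **Spindle:** I pinched it on the flat and turned it about −64°. The jaws ended at 10.8°, against my measured guide direction of about 10.7°. Pictures taken after the release agreed.
- **Collar:** I picked the silver one with the screw. While carrying it the tool slowly tilted to about 3°, so I set it down once on free mat beside the drive with its screw turned to the guide direction. I then re-gripped it upright and lowered it. Only a brief sideways force of about 4 N showed at the spindle's taper, and the screw tip passed down the flat with no resistance.
- **Last checks:**
  - Forces were about 1 N with almost no moment, and the arm was at rest.
  - Jaw yaw was 100.8°, which puts the screw at 10.8°.
  - The tool was 71.3 mm above the height where it re-gripped the collar on the mat, against 71 mm wanted. This assumes the drive and the collar stand on the same surface.
  - The side view fitted the expected collar height to about 1 mm.
  - The bystanders I could see had not moved.
- **Not confirmed:** The tool still leaned about 2.7°, though the collar should be nearly upright because it was re-gripped standing. The arm and fingers hid the screw, so I did not see it directly in its final place.

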